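# Unlock and raise the lamp arm of a microscope stand

## Robot

A 6-joint arm with a two-finger parallel gripper is mounted at the origin on the work surface. World frame = base frame: x ahead of the robot, y to its left, z up, the work surface at z = 0. Lengths are in mm, angles in rad, forces in N, time in s.
With the tool pointing down it reaches from about 300 to 850 mm from the base axis. Payload 4.2 kg.
Tool frame: the origin (TCP) lies between the finger pads; the fingertips stand 11 mm ahead of it and the grasp point (between the pads) lies 8 mm behind it; z points along the fingers, y is the line along which they close (so a half turn about z gives the same grasp; the last joint's range is limited). The gripper opens to 91 mm and grips with 3 to 60 N. Pads are 32 mm wide; open, the fingers measure 118 mm over their backs; the gripper's body (76 mm by 178 mm) begins 60 mm behind the grasp point.
Start: joints at [-1.255, 0.32, 1.565, -0, 1.257, -0.02], TCP at [189.48, -542.899, 224.976] pointing down, gripper open.
Joint ranges: [-3.11, 3.11], [-0.84, 2.01], [0.21, 2.61], [-1.34, 4.49], [0.05, 2.63], [-2.56, 2.56]. Speed limits (rad/s): [2.57, 2.57, 3.14, 3.14, 3.14, 3.14].

## Interface

Orientations are given as a 3x3 rotation matrix whose columns are the frame's x, y, z axes.
In Python, from workcell import bot gives the robot as it stands.
- The arm moves only by the shell command python3 -m crank 'ROWS' [OPENING] [FORCE]. ROWS is JSON, a list of rows, each an object of numbers: "x", "y", "z": the shift along the world's x, y, z in m; "roll": the turn about the world's z in rad. A call has 1 to 8 rows; each row is the pose to reach, as a shift and turn from the pose commanded when the call began; what a row does not reach only later rows make up. A row lasts 1/8 s, in which the tool goes at most 62.5 mm and 10.7 degrees, less where a joint would pass 70% of its speed; a pose out of reach is approached as far as the arm can. A call with a gripper value outside its range is refused whole. OPENING is the closure in counts, from 0 (fully open) to 255 (shut), set as the call begins (- or left out, the last holds). The fingers move at their own pace and stop on an object; FORCE is the grip in N (left out, the last holds). Time passes only in rows, so rows that repeat a pose let the fingers close. It gives the time, the measured TCP pose, the force, the opening and the grip force at its end, in the units of the state.
- bot.state(): the state, without advancing time (a new reading comes with each control period).
- bot.camera(name): name is "scene" or "top" or "wrist"; returns (picture, depth): 480x640x3 uint8, red, green, blue; 480x640 float32, mm along the optical axis (not along the pixel's ray), 0 where there is no reading.
- bot.camera_params(name): a dict with "fx", "fy", "cx", "cy" (pixels), "cam_to_world" (4x4, takes a point from camera to world coordinates); the wrist camera has in their place "T_tool_cam" (4x4, takes a point from camera to tool coordinates, whose origin is the TCP and whose axes are the flange's). Camera axes: x right, y down, z forward; pixel columns grow to the right and rows downward; lengths in mm; the calibration is good to about 2 mm. A picture is of the moment at which its call begins: read the wrist's pose just before it. camera_params takes no time and is no camera call.
- bot.job_done(): hands the job in; it is judged then, once.
The state is a dict: "time": time; "qpos": joint angles; "joint_velocities": joint speeds; "tau": joint torques, N m; "ee_pos": TCP position; "ee_rot": TCP orientation; "ft_force": force on the tool from outside, world axes, zero at the start; "ft_torque": the same for the moment, N m; "opening": finger opening in mm; "gripper_force": force on a finger pad.
Only numpy, scipy, OpenCV 4.12 (cv2) and the standard library are available. Lean on these libraries where they do the work, as an engineer would, in place of code of your own. Each camera call takes 0.05 s, during which the arm holds its last target. There are 200 camera calls.

## Task

Open the hinged lamp arm of the white stand: turn both of its clamp knobs anticlockwise to their end stops, then pull the spring latch on the arm's free end sideways while the arm is still down, and with it pulled lift the arm's socket off the ball. Finish while holding the arm still in the gripper with its socket about 10 cm above the ball - do not let go - and leave the things around it where they are.

Things in the scene. Friction and masses are not known exactly. Their poses are not given: they have to be found in the camera images.
- stand: the lamp stand, fixed to the bench: white base plate 200 (x) by 360 mm (y), top 30 mm up, origin under its centre. Its -x side faces the robot, +y is to the robot's left, within 0.5 rad. The 50 mm wide aluminium arm lies along y, top 85 mm up: hinge at y = +140 mm, ball at -120. Clamp knobs at x, y = (-56, -45), (+56, +20). Black lamp housing on the arm: 60 mm across, at y = +90, top 141 mm up.
- ball (a point): centre of the 30 mm steel ball on its stud, fixed on the stand, 70 mm above the bench; same axes as the stand. A latch tooth reaches under it from the -x side.
- socket (a point): centre of the socket of the arm (its free end, a 50 x 50 mm hollow block open below). It lies on the centre of the ball while the arm is down, 260 mm from the hinge axis, and moves with the arm. Its roof is 25 mm above this point.
- lamp_hinge (a point): a point on the axis of the arm's hinge, straight along the stand's +y from the ball and at the same height; the axis runs along the stand's x.
- lamp_arm (a joint): angle of the lamp arm, rad: 0 is down with the socket on the ball, growing as the free end rises, stop at 0.9. The arm weighs about 0.65 kg (0.45 to 0.85), about 3 N at the socket; the hinge is free, so it falls if let go.
- latch_grip (a point): where to grip the latch's upright black tab, 12 mm thick (its x), 28 mm wide (y, along the arm), standing on the socket's roof: top 17 mm above this point, foot (a sliding steel plate) 27 mm below. When shut it is straight over the ball, 128 mm above the bench. Pull level along its -x (the stand's -x, robot side). It moves with latch and arm; the tab can carry the arm.
- latch (a joint): how far the latch has been pulled, m: 0 is shut (held there by its spring), stop at 0.018. The tooth is clear of the ball beyond 0.008. The spring pushes it shut with 3.5 N at 0 and 8 N at the stop.
- knob_a_grip (a point): where to grip clamp knob A, on its vertical axis, on the stand's -x side of the arm, 120 mm above the bench: an upright black bar 42 mm long (this point's x), 12 mm thick (its y), top 11 mm above this point. 25 mm and more below the point a steel clamp finger points 42 mm from the axis along this point's +x, over the arm while locked.
- knob_a (a joint): angle of clamp knob A, rad: 0 is locked with its finger across the arm, growing as it turns anticlockwise seen from above, end stop (free) at 1.45. Stays where it is left; a turn takes about 0.04 N m.
- knob_b_grip (a point): the same on clamp knob B, on the stand's +x side of the arm and nearer to the hinge; same shape, sizes and axes as A, 120 mm above the bench.
- knob_b (a joint): angle of clamp knob B, rad: as knob A, 0 locked, anticlockwise to the end stop (free) at 1.45.
- dish_mid (a point): bystander, loose: a flat round lidded plastic dish, 55 mm across and 15 mm high, lying on the stand's base plate; the point is its centre, half-way up
- objective_mid (a point): bystander, loose: a loose microscope objective, 32 mm across and 44 mm high, standing on the stand's base plate; the point is its centre, half-way up
- slide_box_mid (a point): bystander, loose: a grey slide box 87 x 52 x 32 mm on the bench; the point is its centre, half-way up
- mouse_mid (a point): bystander, loose: a computer mouse 105 x 60 x 31 mm on the bench; the point is its centre, half-way up
- dropper_mid (a point): bystander, loose: a white dropper bottle, 44 mm across and 125 mm high, upright on the bench; the point is its centre, half-way up
- eyepiece_mid (a point): bystander, loose: a black eyepiece, 38 mm across and 55 mm high, upright on the bench; the point is its centre, half-way up
- slide_tray_mid (a point): bystander, loose: a white slide tray 110 x 80 x 20 mm on the bench; the point is its centre, half-way up

How it is judged (in metres and radians):
On the way, in this order (a step that is already met when the one before it is completed fails the run):
1. both clamp knobs are turned to their open end stops while the arm is still down (value of joint each of knob_a, knob_b above 1.3 rad and value of joint lamp_arm below 0.03 rad), for 0.1 s.
2. the latch is pulled clear of the ball while the arm is still down (value of joint latch above 0.009 m and value of joint lamp_arm below 0.03 rad), for 0.1 s.
3. the socket is lifted off the ball (z of socket in the frame of ball above 0.025 m), for 0.1 s.
At the end, for the whole second after the job is handed in: the gripper's fingers hold the arm (more than 1 N on the arm or its latch) at rest with the socket 70 to 130 mm above the ball, no loose thing props it up, and both knobs are still within 0.15 rad of their open end stops (z of socket in the frame of ball between 0.07 and 0.13 m and velocity of joint lamp_arm between -0.1 and 0.1 rad/s and contact force between lamp_arm and the fingers above 1 N and value of joint each of knob_a, knob_b above 1.3 rad and contact force between lamp_arm and dish below 0.3 N and contact force between lamp_arm and objective below 0.3 N and contact force between lamp_arm and slide_box below 0.3 N and contact force between lamp_arm and mouse below 0.3 N and contact force between lamp_arm and dropper below 0.3 N and contact force between lamp_arm and eyepiece below 0.3 N and contact force between lamp_arm and slide_tray below 0.3 N); the arm keeps its last pose, push and grip.
It fails at once if a bystander is pushed away or knocked over (its centre moved more than 20 mm) (distance of any of dish_mid, objective_mid, slide_box_mid, mouse_mid, dropper_mid, eyepiece_mid, slide_tray_mid from where it was at the start of the episode above 0.02 m).
It also fails if it takes over 61 s, if anything falls off the work surface, if the arm or the gripper's body presses on something with over 40 N, if the wrist force passes 120 N, or if a joint passes its speed limit or range.

## Working session

There is one attempt and no reset: what is moved stays moved. The work goes in short steps, Python scripts to look and compute and a shell command to move; the robot and the scene stay as the last step left them, time stands still between calls to the robot, and variables do not carry over. Pictures are saved under pics/ and viewed, at most 10 in all, crops included, and the job is handed in when it is done.

```bash
mkdir -p pics; cat > h.py <<'E'
import numpy as np, cv2
from workcell import bot
def snap(name,fn):
    s=bot.state(); im,d=bot.camera(name); p=bot.camera_params(name)
    if name=="wrist":
        T=np.eye(4);T[:3,:3]=s["ee_rot"];T[:3,3]=s["ee_pos"];M=T@np.array(p["T_tool_cam"])
    else: M=np.array(p["cam_to_world"])
    np.savez("pics/"+fn+".npz",im=im,d=d,M=M,k=[p["fx"],p["fy"],p["cx"],p["cy"]])
    cv2.imwrite("pics/"+fn+".png",im[:,:,::-1]); return im,d
def world(fn):
    z=np.load("pics/"+fn+".npz");d=z["d"];fx,fy,cx,cy=z["k"];M=z["M"]
    v,u=np.mgrid[:480,:640]
    P=np.stack([(u-cx)/fx*d,(v-cy)/fy*d,d],-1)@M[:3,:3].T+M[:3,3]
    P[d==0]=np.nan
    return P
E
python3 -c "
from h import *
s=bot.state();print(s['time'],s['ee_pos'],s['ee_rot'],s['opening'])
snap('top','top0');snap('scene','scene0')
P=world('top0');print(P[::60,::80].round(0).tolist())
print(bot.camera_params('top'))"
```

```text
0.0 [ 189.2916034  -542.42712831  224.11216402] [[ 9.44149814e-01  3.29516035e-01 -5.57443253e-04]
 [ 3.29516506e-01 -9.44148336e-01  1.67084630e-03]
 [ 2.42615272e-05 -1.76121597e-03 -9.99998449e-01]] 91.10785427519036
[[[1502.0, 1186.0, -741.0], [1503.0, 899.0, -746.0], [1499.0, 605.0, -743.0], [1497.0, 310.0, -743.0], [1501.0, 13.0, -753.0], [1497.0, -287.0, -750.0], [1497.0, -591.0, -754.0], [1491.0, -893.0, -749.0]], [[905.0, 663.0, 3.0], [902.0, 507.0, 6.0], [873.0, 334.0, 59.0], [894.0, 194.0, 14.0], [876.0, 40.0, 48.0], [898.0, -121.0, 0.0], [861.0, -254.0, 72.0], [894.0, -443.0, 2.0]], [[786.0, 662.0, -0.0], [784.0, 508.0, -0.0], [781.0, 353.0, 0.0], [780.0, 198.0, -1.0], [776.0, 41.0, 3.0], [776.0, -117.0, -0.0], [773.0, -276.0, 1.0], [770.0, -434.0, 4.0]], [[632.0, 549.0, 158.0], [665.0, 505.0, 1.0], [662.0, 352.0, 2.0], [660.0, 198.0, 0.0], [657.0, 43.0, 3.0], [655.0, -113.0, 1.0], [653.0, -270.0, 1.0], [650.0, -429.0, 0.0]], [[536.0, 533.0, 177.0], [549.0, 502.0, 3.0], [546.0, 351.0, 2.0], [541.0, 194.0, 29.0], [538.0, 46.0, 30.0], [531.0, -91.0, 95.0], [535.0, -265.0, 1
[... 309 characters left out ...]
10.0, -102.0, 0.0], [307.0, -254.0, 2.0], [303.0, -407.0, 2.0]], [[254.0, 561.0, 123.0], [214.0, 497.0, -0.0], [211.0, 349.0, 0.0], [207.0, 201.0, 0.0], [203.0, 52.0, -2.0], [200.0, -98.0, 3.0], [196.0, -249.0, 1.0], [191.0, -403.0, -2.0]]]
{'fx': 453.3217181313512, 'fy': 453.3217181313512, 'cx': 320.8061508509482, 'cy': 241.26603566787057, 'cam_to_world': array([[-1.97995601e-02, -9.96977486e-01,  7.51256876e-02,
         4.72692516e+02],
       [-9.99618432e-01,  1.82923950e-02, -2.06973051e-02,
         6.18236773e+01],
       [ 1.92605185e-02, -7.55068196e-02, -9.96959253e-01,
         8.70863862e+02],
       [ 0.00000000e+00,  0.00000000e+00,  0.00000000e+00,
         1.00000000e+00]])}
```

View pics/top0.png

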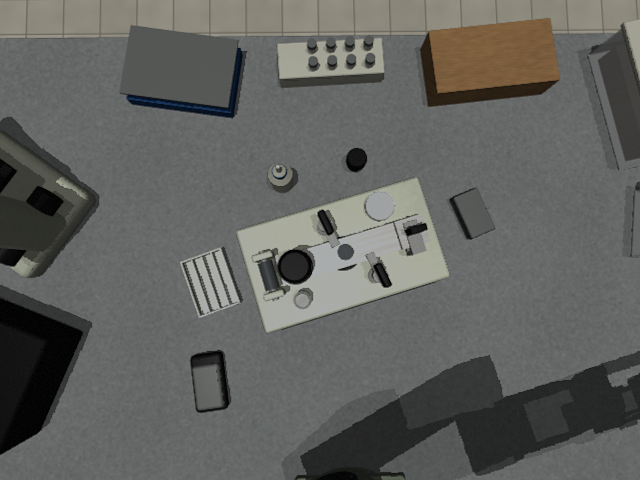

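View pics/scene0.png

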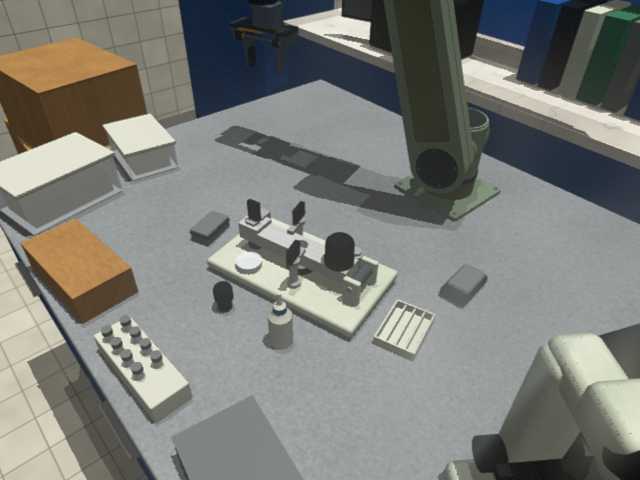

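The top view shows the plate corners at (418,178), (237,231), (266,332) and (449,277). Knob A is near (381,272), knob B near (326,223) and the latch tab near (415,229). I'll fit the stand pose to these.

```bash
cat > fit.py <<'E'
from h import *
from scipy.optimize import least_squares
z=np.load("pics/top0.npz");M=z["M"];fx,fy,cx,cy=z["k"]
im=z["im"];P=world("top0")
def ray(u,v,h):
    r=M[:3,:3]@[(u-cx)/fx,(v-cy)/fy,1];return (M[:3,3]+r*(h-M[2,3])/r[2])[:2]
C=[(418,178),(237,231),(266,332),(449,277)]
loc=np.array([(100,-180),(100,180),(-100,180),(-100,-180)])
W=np.array([ray(u,v,30) for u,v in C])
f=lambda p:((loc@np.array([[np.cos(p[2]),np.sin(p[2])],[-np.sin(p[2]),np.cos(p[2])]])+p[:2])-W).ravel()
r=least_squares(f,[500,50,0.2]);print(r.x,r.fun.round(1))
# dark tall things on plate
R=np.array([[np.cos(r.x[2]),-np.sin(r.x[2])],[np.sin(r.x[2]),np.cos(r.x[2])]])
L=(P[...,:2]-r.x[:2])@R
for n,c,zl in [("A",(-56,-45),112),("B",(56,20),112),("tab",(0,-120),120)]:
    m=(np.abs(L-c).max(-1)<32)&(P[...,2]>zl)&(P[...,2]<160)
    q=P[m];l=L[m];print(n,m.sum(),q.mean(0).round(1),l.mean(0).round(1),l.min(0).round(1),l.max(0).round(1),np.median(q[:,2]), 'pred',(R@c+r.x[:2]).round(1))
E
python3 fit.py; python3 -c "
import cv2;i=cv2.imread('pics/top0.png')[165:345,225:465];cv2.imwrite('pics/c1.png',cv2.resize(i,None,fx=3.3,fy=3.3,interpolation=2))"
```

```text
[5.11773466e+02 3.31418279e+00 2.68915350e-01] [ 3.5 -2.1  2.3  3.8 -4.   2.4 -1.9 -4.1]
A 224 [471.2 -52.9 129.4] [-54.1 -43.4] [-75.3 -52.9] [-33.3 -36. ] 131.13529167442613 pred [469.7 -54.9]
B 203 [560.4  39.4 130. ] [56.4 21.9] [35.9 12.7] [77.5 30.1] 131.3520225893402 pred [560.4  37.5]
tab 155 [ 544.7 -108.8  143.1] [   2.  -116.8] [  -3.9 -132.8] [   8.1 -104.7] 145.10241909644515 pred [ 543.7 -112.4]
```

View pics/c1.png

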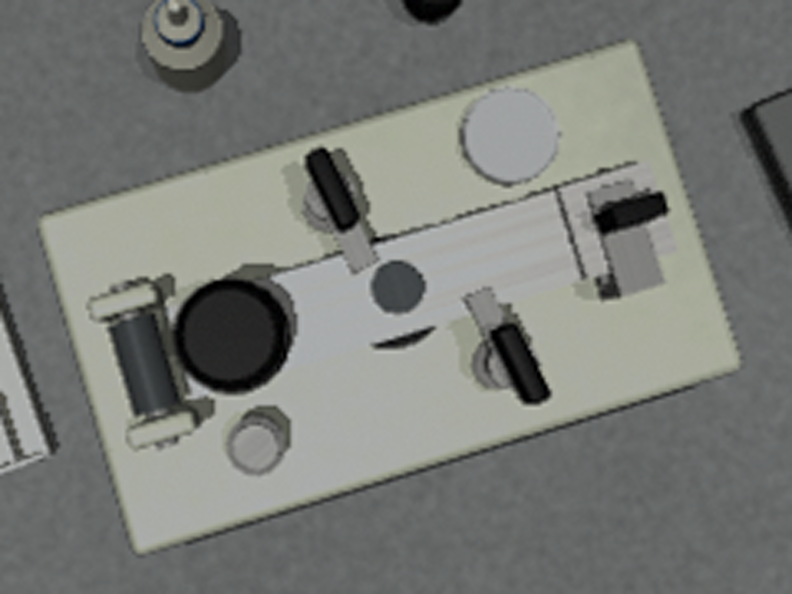

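```bash
python3 -m crank '[{"x":0.035,"y":0.06},{"x":0.07,"y":0.12},{"x":0.105,"y":0.18},{"x":0.14,"y":0.24},{"x":0.175,"y":0.3},{"x":0.21,"y":0.365},{"x":0.245,"y":0.43},{"x":0.281,"y":0.49}]' 128 20; python3 -m crank '[{"roll":-0.066},{"roll":-0.066},{"roll":-0.066}]'
python3 -c "
from h import *
snap('wrist','w1');s=bot.state();print(s['ee_pos'],s['opening'],s['ee_rot'][:,1],s['qpos'])"
```

```text
[ 189.35803618 -542.55150969  224.32153792] 90.8182520517327 [ 0.32947703 -0.94416268 -0.00131247] [-1.25502332e+00  3.20143582e-01  1.56538001e+00  1.75658897e-05
  1.25738213e+00 -1.99823063e-02]invalid input
invalid input
```

View pics/w1.png

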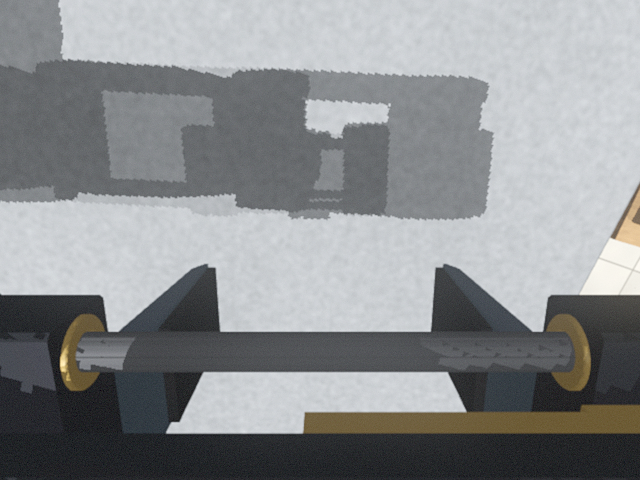

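The move was refused, so the wrist view shows only empty bench. Each row probably needs all four keys.

```bash
python3 -m crank '[{"x":0.035,"y":0.06,"z":0,"roll":0},{"x":0.07,"y":0.12,"z":0,"roll":0},{"x":0.105,"y":0.18,"z":0,"roll":0},{"x":0.14,"y":0.24,"z":0,"roll":0},{"x":0.175,"y":0.3,"z":0,"roll":0},{"x":0.21,"y":0.36,"z":0,"roll":0},{"x":0.245,"y":0.425,"z":0,"roll":-0.066},{"x":0.281,"y":0.49,"z":0,"roll":-0.066}]' 128 20; python3 -m crank '[{"x":0,"y":0,"z":0,"roll":0},{"x":0,"y":0,"z":0,"roll":0},{"x":0,"y":0,"z":0,"roll":0}]'
python3 -c "
from h import *
snap('wrist','w2');s=bot.state();print(s['ee_pos'],s['opening'],s['ee_rot'][:,1],s['qpos'])"
```

```text
time: 1.15
ee_pos: [439.6, -107.8, 225.0]
ee_rot: [[0.964, 0.266, 0.0], [0.266, -0.964, -0.0], [0.0, 0.0, -1.0]]
ft_force: [0.5, 0.0, -0.3]
opening: 45.4
gripper_force: 0.0
time: 1.52
ee_pos: [438.4, -110.8, 224.9]
ee_rot: [[0.964, 0.264, -0.0], [0.264, -0.964, -0.0], [-0.001, 0.0, -1.0]]
ft_force: [-0.7, 0.0, 0.2]
opening: 45.4
gripper_force: 0.0
[ 438.39007948 -110.92207266  224.9273206 ] 45.4775780773113 [ 2.64132422e-01 -9.64486411e-01  1.66285960e-04] [-2.73023842e-01  1.25571575e-01  1.82462900e+00 -3.44949790e-04
  1.19160304e+00  1.03059595e+00]
```

View pics/w2.png

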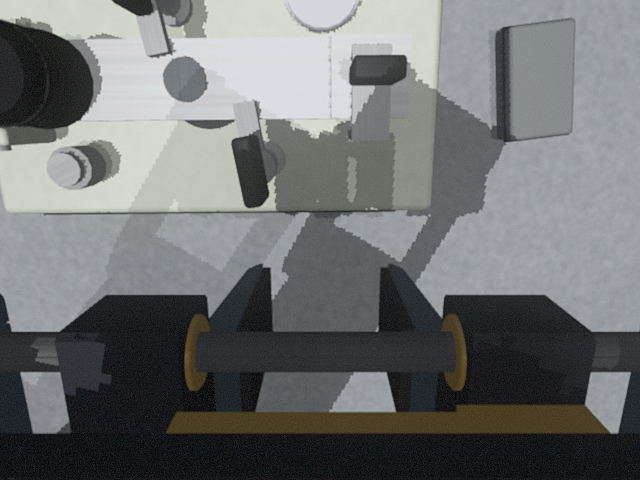

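Wrist view: knob A at (250,172), latch tab at (378,68) and part of knob B at (140,5). I'll measure A and the tab by depth.

```bash
python3 -c "
from h import *
P=world('w2');x0=np.array([512.3,5.8]);t=.269
R=np.array([[np.cos(t),-np.sin(t)],[np.sin(t),np.cos(t)]])
L=(P[...,:2]-x0)@R
v,u=np.mgrid[:480,:640]
for n,c in [('A',(-56,-45)),('B',(56,20)),('tab',(0,-120))]:
    m=(np.abs(L-c).max(-1)<30)&(P[...,2]>122)&(P[...,2]<160)&(v<230)
    if m.sum()<5: print(n,m.sum());continue
    q=P[m];top=np.percentile(q[:,2],90);k=q[:,2]>top-4
    r=cv2.minAreaRect((L[m][k]).astype(np.float32))
    print(n,k.sum(),top.round(1),'rect local',np.round(r[0],1),np.round(r[1],1),r[2],'world',(R@r[0]+x0).round(1), 'pred',(R@c+x0).round(1))
"
```

```text
A 1427 131.6 rect local [-56.9 -46.3] [42.  12.4] 9.119020462036133 world [469.8 -53.9] pred [470.3 -52.5]
B 80 129.8 rect local [34.3 16.1] [ 1.7 10.6] 5.524128437042236 world [541.1  30.4] pred [561.  40.]
tab 1304 145.8 rect local [  -0.2 -120.7] [12.1 28.2] 0.5142472386360168 world [ 544.2 -110.6] pred [ 544.2 -109.9]
```

Tab and A agree with the prediction. Knob A's bar is turned about 0.16 rad from the stand's axis, so I'll match that and descend on A.

```bash
python3 -m crank '[{"x":0.0157,"y":0.0285,"z":0,"roll":0.08},{"x":0.0315,"y":0.0572,"z":0,"roll":0.16},{"x":0.0315,"y":0.0572,"z":-0.04,"roll":0.16},{"x":0.0315,"y":0.0572,"z":-0.08,"roll":0.16},{"x":0.0315,"y":0.0572,"z":-0.11,"roll":0.16},{"x":0.0315,"y":0.0572,"z":-0.11,"roll":0.16},{"x":0.0315,"y":0.0572,"z":-0.11,"roll":0.16}]' 
python3 -c "
from h import *
s=bot.state();print(s['ee_pos'],s['ee_rot'][:,1],s['ft_force'],s['ft_torque'])"
```

```text
time: 2.45
ee_pos: [471.4, -53.3, 116.1]
ee_rot: [[0.91, 0.415, 0.002], [0.415, -0.91, -0.0], [0.002, 0.001, -1.0]]
ft_force: [-0.3, 0.3, 0.7]
opening: 45.6
gripper_force: 0.0
[471.35311107 -53.32596949 116.10408672] [ 0.41534662 -0.90966242  0.00121228] [-0.3128357   0.25239881  0.65613013] [ 0.00430821 -0.03363174 -0.02666429]
```

Close, then turn in two parts.

```bash
Z='"x":0'; python3 -m crank '[{"x":-0.001,"y":0,"z":0,"roll":0},{"x":-0.001,"y":0,"z":0,"roll":0},{"x":-0.001,"y":0,"z":0,"roll":0},{"x":-0.001,"y":0,"z":0,"roll":0},{"x":-0.001,"y":0,"z":0,"roll":0}]' 255 20
python3 -c "
from h import *
s=bot.state();print(s['ft_force'],s['ft_torque'])"
python3 -m crank '[{"x":0,"y":0,"z":0,"roll":0.16},{"x":0,"y":0,"z":0,"roll":0.32},{"x":0,"y":0,"z":0,"roll":0.48},{"x":0,"y":0,"z":0,"roll":0.64},{"x":0,"y":0,"z":0,"roll":0.8},{"x":0,"y":0,"z":0,"roll":0.96},{"x":0,"y":0,"z":0,"roll":1.12},{"x":0,"y":0,"z":0,"roll":1.25}]'
python3 -c "
from h import *
s=bot.state();print(s['ft_force'],s['ft_torque'])"
python3 -m crank '[{"x":0,"y":0,"z":0,"roll":0.1},{"x":0,"y":0,"z":0,"roll":0.2},{"x":0,"y":0,"z":0,"roll":0.2},{"x":0,"y":0,"z":0,"roll":0.2}]'
python3 -c "
from h import *
s=bot.state();print(s['ft_force'],s['ft_torque'],s['ee_rot'][:,0])"
```

```text
time: 3.08
ee_pos: [470.5, -54.0, 115.4]
ee_rot: [[0.908, 0.418, 0.002], [0.418, -0.908, -0.004], [0.001, 0.004, -1.0]]
ft_force: [0.3, -6.4, 0.1]
opening: 11.9
gripper_force: 20.0
[ 0.3444067  -6.4389553   0.07935794] [-1.09929204 -0.18033389  0.05849971]
time: 4.08
ee_pos: [469.8, -53.7, 115.4]
ee_rot: [[-0.114, 0.993, 0.001], [0.993, 0.114, -0.003], [-0.003, 0.001, -1.0]]
ft_force: [-0.3, -5.1, 1.7]
opening: 12.2
gripper_force: 20.0
[-0.33187627 -5.07101295  1.71963372] [-0.85719038  0.05030471 -0.062279  ]
time: 4.58
ee_pos: [469.7, -52.9, 115.4]
ee_rot: [[-0.302, 0.953, 0.001], [0.953, 0.302, -0.001], [-0.001, 0.0, -1.0]]
ft_force: [-1.5, -3.9, 4.5]
opening: 15.8
gripper_force: 21.8
[-1.51628585 -3.89741069  4.54033633] [-0.74356337  0.09556235 -0.82284042] [-3.02078174e-01  9.53282783e-01 -8.44358589e-04]
```

```bash
python3 -m crank '[{"x":0,"y":0,"z":0,"roll":-0.12},{"x":0,"y":0,"z":0,"roll":-0.12}]'; python3 -m crank '[{"x":0,"y":0,"z":0,"roll":0},{"x":0,"y":0,"z":0,"roll":0},{"x":0,"y":0,"z":0.04,"roll":0},{"x":0,"y":0,"z":0.08,"roll":0},{"x":0,"y":0,"z":0.11,"roll":0}]' 128 20
python3 -m crank '[{"x":0.004,"y":0.01,"z":0,"roll":-0.18},{"x":0.008,"y":0.02,"z":0,"roll":-0.36},{"x":0.012,"y":0.03,"z":0,"roll":-0.54},{"x":0.017,"y":0.04,"z":0,"roll":-0.72},{"x":0.021,"y":0.05,"z":0,"roll":-0.9},{"x":0.026,"y":0.06,"z":0,"roll":-1.08},{"x":0.03,"y":0.07,"z":0,"roll":-1.25},{"x":0.033,"y":0.076,"z":0,"roll":-1.39}]'
python3 -m crank '[{"x":0,"y":0,"z":0,"roll":0},{"x":0,"y":0,"z":0,"roll":0}]'
cat > m.py <<'E'
from h import *
import sys
fn=sys.argv[1];snap('wrist',fn);s=bot.state();print(s['ee_pos'],'yaw',np.arctan2(*s['ee_rot'][[1,0],0]))
P=world(fn);x0=np.array([511.7,4.3]);t=.269
R=np.array([[np.cos(t),-np.sin(t)],[np.sin(t),np.cos(t)]])
L=(P[...,:2]-x0)@R
v,u=np.mgrid[:480,:640]
for n,c in [('A',(-56,-45)),('B',(56,20)),('tab',(0,-120))]:
    m=(np.abs(L-c).max(-1)<35)&(P[...,2]>122)&(P[...,2]<175)&(v<260)
    if m.sum()<5: print(n,m.sum());continue
    q=P[m];top=np.percentile(q[:,2],90);k=q[:,2]>top-4
    r=cv2.minAreaRect((L[m][k]).astype(np.float32))
    print(n,k.sum(),top.round(1),'rect local',np.round(r[0],1),np.round(r[1],1),r[2],'world',(R@r[0]+x0).round(1), 'pred',(R@c+x0).round(1))
E
python3 m.py w3
```

```text
time: 4.82
ee_pos: [469.7, -52.5, 115.3]
ee_rot: [[-0.189, 0.982, 0.001], [0.982, 0.189, -0.0], [-0.0, 0.001, -1.0]]
ft_force: [-1.8, -2.9, 5.5]
opening: 12.3
gripper_force: 19.8
time: 5.45
ee_pos: [469.8, -52.2, 226.3]
ee_rot: [[-0.189, 0.982, 0.001], [0.982, 0.189, 0.0], [-0.0, 0.001, -1.0]]
ft_force: [-0.5, -0.7, 0.1]
opening: 45.4
gripper_force: 0.0
time: 6.45
ee_pos: [502.5, 24.3, 224.5]
ee_rot: [[0.933, 0.359, -0.001], [0.359, -0.933, 0.0], [-0.001, -0.001, -1.0]]
ft_force: [-0.1, 0.2, 0.5]
opening: 45.5
gripper_force: 0.0
time: 6.7
ee_pos: [502.3, 23.5, 224.7]
ee_rot: [[0.931, 0.364, -0.001], [0.364, -0.931, -0.0], [-0.001, -0.0, -1.0]]
ft_force: [-0.1, -0.1, -0.7]
opening: 45.5
gripper_force: 0.0
[502.29235574  23.41237752 224.79801685] yaw 0.3715564981617239
A 0
B 1468 131.8 rect local [55.6 21. ] [42. 12.] 10.023688316345215 world [559.7  39.3] pred [560.4  38.5]
tab 127 139.7 rect local [   6.7 -117.3] [ 2.9 25.6] 6.5192551612854 world [ 549.3 -107. ] pred [ 543.6 -111.4]
```

View pics/w3.png

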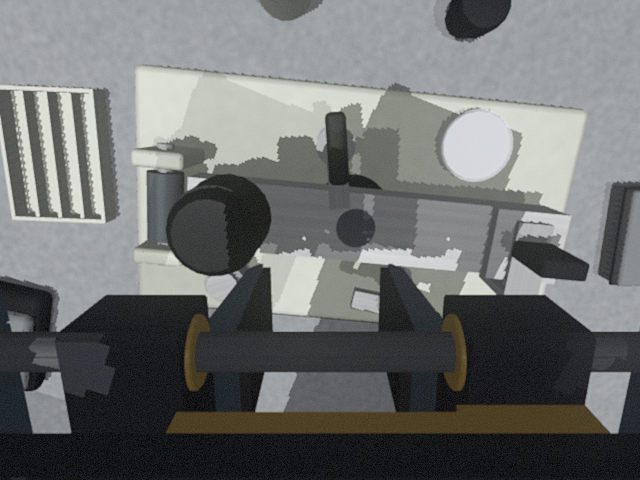

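Knob B is at about (335,160) with its bar turned about 10° from the stand's axis. The dropper and eyepiece are well clear.

```bash
python3 -m crank '[{"x":0.029,"y":0.008,"z":0,"roll":0.04},{"x":0.0577,"y":0.0155,"z":0,"roll":0.072},{"x":0.0577,"y":0.0155,"z":-0.04,"roll":0.072},{"x":0.0577,"y":0.0155,"z":-0.08,"roll":0.072},{"x":0.0577,"y":0.0155,"z":-0.11,"roll":0.072},{"x":0.0577,"y":0.0155,"z":-0.11,"roll":0.072}]' 
python3 -m crank '[{"x":0,"y":0,"z":0,"roll":0},{"x":0,"y":0,"z":0,"roll":0},{"x":0,"y":0,"z":0,"roll":0},{"x":0,"y":0,"z":0,"roll":0},{"x":0,"y":0,"z":0,"roll":0}]' 255 20
python3 -m crank '[{"x":0,"y":0,"z":0,"roll":0.16},{"x":0,"y":0,"z":0,"roll":0.32},{"x":0,"y":0,"z":0,"roll":0.48},{"x":0,"y":0,"z":0,"roll":0.64},{"x":0,"y":0,"z":0,"roll":0.8},{"x":0,"y":0,"z":0,"roll":0.96},{"x":0,"y":0,"z":0,"roll":1.12},{"x":0,"y":0,"z":0,"roll":1.25}]'
python3 -m crank '[{"x":0,"y":0,"z":0,"roll":0.06},{"x":0,"y":0,"z":0,"roll":0.12},{"x":0,"y":0,"z":0,"roll":0.12}]'
python3 -c "
from h import *
s=bot.state();print(s['ft_force'],s['ft_torque'],s['ee_rot'][:,0])"
```

```text
time: 7.5
ee_pos: [558.4, 38.7, 112.9]
ee_rot: [[0.904, 0.428, -0.006], [0.428, -0.904, -0.0], [-0.005, -0.002, -1.0]]
ft_force: [0.4, -0.2, -0.6]
opening: 45.7
gripper_force: 0.0
time: 8.12
ee_pos: [560.6, 39.0, 115.8]
ee_rot: [[0.904, 0.428, 0.001], [0.428, -0.904, -0.0], [0.001, 0.001, -1.0]]
ft_force: [0.6, -1.1, 3.9]
opening: 11.8
gripper_force: 20.0
time: 9.12
ee_pos: [559.9, 39.4, 115.7]
ee_rot: [[-0.125, 0.992, -0.0], [0.992, 0.125, 0.001], [0.001, -0.0, -1.0]]
ft_force: [-1.8, 1.7, 6.0]
opening: 11.8
gripper_force: 20.0
time: 9.5
ee_pos: [559.8, 39.6, 115.7]
ee_rot: [[-0.236, 0.972, -0.0], [0.972, 0.236, 0.002], [0.002, -0.0, -1.0]]
ft_force: [-2.6, 0.9, 5.4]
opening: 14.0
gripper_force: 21.2
[-2.62579622  0.86810254  5.44186771] [ 0.08906573  0.31588808 -0.81671111] [-0.23593165  0.97176818  0.00168976]
```

```bash
python3 -m crank '[{"x":0,"y":0,"z":0,"roll":-0.1},{"x":0,"y":0,"z":0,"roll":-0.1}]'; python3 -m crank '[{"x":0,"y":0,"z":0,"roll":0},{"x":0,"y":0,"z":0,"roll":0},{"x":0,"y":0,"z":0.04,"roll":0},{"x":0,"y":0,"z":0.08,"roll":0},{"x":0,"y":0,"z":0.11,"roll":0}]' 128 20
python3 -m crank '[{"x":-0.004,"y":-0.04,"z":0,"roll":0.06},{"x":-0.008,"y":-0.08,"z":0,"roll":0.12},{"x":-0.012,"y":-0.12,"z":0,"roll":0.13},{"x":-0.016,"y":-0.15,"z":0,"roll":0.13},{"x":-0.016,"y":-0.15,"z":0,"roll":0.13},{"x":-0.016,"y":-0.15,"z":0,"roll":0.13}]'
python3 m.py w4
```

```text
time: 9.75
ee_pos: [559.9, 39.5, 115.7]
ee_rot: [[-0.14, 0.99, -0.0], [0.99, 0.14, 0.001], [0.001, -0.0, -1.0]]
ft_force: [-1.6, 1.4, 5.4]
opening: 11.6
gripper_force: 20.0
time: 10.38
ee_pos: [560.6, 39.0, 226.5]
ee_rot: [[-0.141, 0.99, 0.001], [0.99, 0.141, 0.0], [-0.0, 0.001, -1.0]]
ft_force: [0.1, -0.5, -0.1]
opening: 45.2
gripper_force: 0.0
time: 11.12
ee_pos: [544.2, -110.4, 224.7]
ee_rot: [[-0.268, 0.964, -0.0], [0.964, 0.268, 0.001], [0.001, -0.0, -1.0]]
ft_force: [0.1, 0.9, 0.0]
opening: 45.2
gripper_force: 0.0
[ 544.31617762 -110.09052392  224.80975891] yaw 1.8424617953557842
A 1547 131.7 rect local [-55.  -44.9] [41.8 12.4] 83.02245330810547 world [470.6 -53.6] pred [469.7 -54. ]
B 838 131.6 rect local [54.4  9.6] [19.5 12.2] 82.23506927490234 world [561.6  28.1] pred [560.4  38.5]
tab 567 145.8 rect local [   1.2 -113.2] [16.3 11.7] 89.85933685302734 world [ 542.9 -104.5] pred [ 543.6 -111.4]
```

View pics/w4.png

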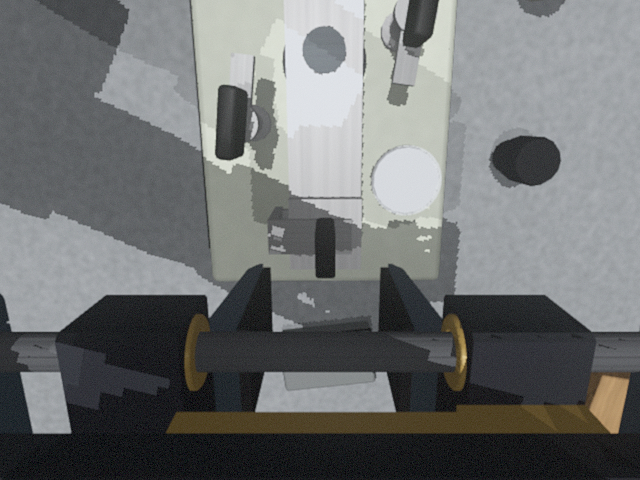

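The arm is still down and the latch tab is at (325,247), between the open fingers. Both knobs read 82–83°, about 1.44 rad, so they are open. Next I descend on the tab and grip it.

```bash
python3 -m crank '[{"x":-0.001,"y":-0.0005,"z":-0.04,"roll":0},{"x":-0.001,"y":-0.001,"z":-0.08,"roll":0},{"x":-0.001,"y":-0.001,"z":-0.103,"roll":0},{"x":-0.001,"y":-0.001,"z":-0.103,"roll":0},{"x":-0.001,"y":-0.001,"z":-0.103,"roll":0}]' 
python3 -m crank '[{"x":0,"y":0,"z":0,"roll":0},{"x":0,"y":0,"z":0,"roll":0},{"x":0,"y":0,"z":0,"roll":0},{"x":0,"y":0,"z":0,"roll":0},{"x":0,"y":0,"z":0,"roll":0}]' 255 30
python3 -m crank '[{"x":-0.0045,"y":-0.0012,"z":0,"roll":0},{"x":-0.009,"y":-0.0025,"z":0,"roll":0},{"x":-0.0135,"y":-0.0037,"z":0,"roll":0},{"x":-0.0135,"y":-0.0037,"z":0,"roll":0},{"x":-0.0135,"y":-0.0037,"z":0,"roll":0},{"x":-0.0135,"y":-0.0037,"z":0,"roll":0}]'
```

```text
time: 11.8
ee_pos: [544.2, -111.5, 123.0]
ee_rot: [[-0.269, 0.963, 0.002], [0.963, 0.269, -0.0], [-0.001, 0.002, -1.0]]
ft_force: [-0.4, -0.2, -0.2]
opening: 45.4
gripper_force: 0.0
time: 12.42
ee_pos: [544.3, -111.8, 122.3]
ee_rot: [[-0.268, 0.963, 0.002], [0.963, 0.268, 0.0], [-0.001, 0.002, -1.0]]
ft_force: [2.4, 1.7, -0.8]
opening: 11.7
gripper_force: 30.0
time: 13.18
ee_pos: [531.2, -115.5, 122.4]
ee_rot: [[-0.267, 0.964, 0.004], [0.964, 0.267, 0.0], [-0.001, 0.004, -1.0]]
ft_force: [5.6, 1.9, -1.2]
opening: 12.0
gripper_force: 30.0
```

The latch is pulled about 13.6 mm against a spring-like force of about 6 N. Now lift along the arc.

```bash
python3 -m crank '[{"x":-0.0009,"y":0.0031,"z":0.0129,"roll":0},{"x":-0.0019,"y":0.0068,"z":0.0257,"roll":0},{"x":-0.0031,"y":0.0112,"z":0.0382,"roll":0},{"x":-0.0044,"y":0.0161,"z":0.0505,"roll":0},{"x":-0.0044,"y":0.0161,"z":0.0505,"roll":0}]' 
python3 -m crank '[{"x":-0.0016,"y":0.0055,"z":0.012,"roll":0},{"x":-0.0033,"y":0.0117,"z":0.0237,"roll":0},{"x":-0.0051,"y":0.0183,"z":0.0351,"roll":0},{"x":-0.0068,"y":0.0247,"z":0.0451,"roll":0},{"x":-0.0068,"y":0.0247,"z":0.0451,"roll":0},{"x":-0.0068,"y":0.0247,"z":0.0451,"roll":0},{"x":-0.0068,"y":0.0247,"z":0.0451,"roll":0}]' 
python3 -c "
from h import *
im,d=snap('scene','s2');cv2.imwrite('pics/s2c.png',cv2.resize(im[150:390,160:480,::-1],None,fx=2.4,fy=2.4))"
```

```text
time: 13.8
ee_pos: [526.9, -99.7, 173.2]
ee_rot: [[-0.268, 0.963, 0.005], [0.963, 0.268, -0.001], [-0.002, 0.005, -1.0]]
ft_force: [7.1, 0.2, -4.0]
opening: 11.9
gripper_force: 30.0
time: 14.68
ee_pos: [520.1, -75.7, 217.7]
ee_rot: [[-0.268, 0.963, 0.005], [0.963, 0.268, -0.002], [-0.003, 0.004, -1.0]]
ft_force: [7.5, -0.3, -2.2]
opening: 11.8
gripper_force: 30.0
```

View pics/s2c.png

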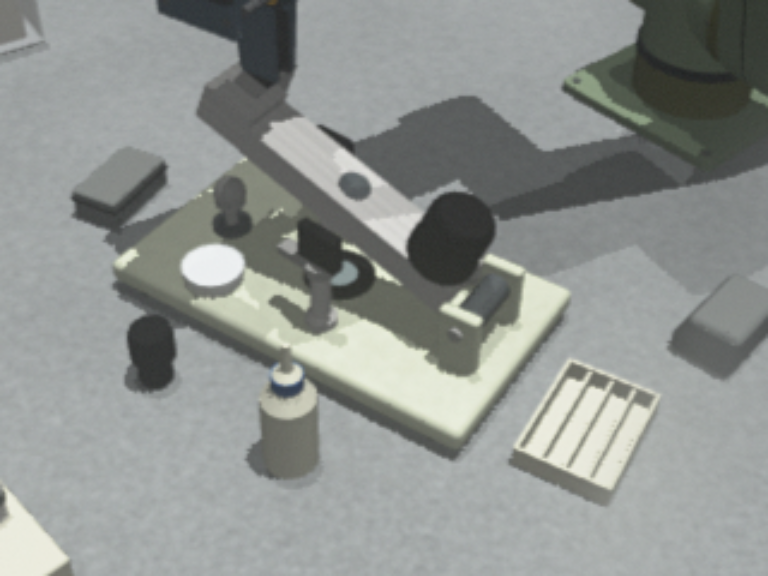

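The arm is raised and gripped at about (260,70) in the crop, with the ball bare at (232,195). The knob and bystanders look undisturbed. The arm is still, so I'm handing in.

```bash
python3 -m crank '[{"x":0,"y":0,"z":0,"roll":0},{"x":0,"y":0,"z":0,"roll":0}]'; python3 -c "
from workcell import bot
print(bot.job_done())"
```

```text
time: 14.98
ee_pos: [520.1, -75.7, 217.7]
ee_rot: [[-0.268, 0.963, 0.004], [0.963, 0.268, -0.002], [-0.003, 0.004, -1.0]]
ft_force: [6.7, -0.8, -2.7]
opening: 11.8
gripper_force: 30.0
the job is handed in; nothing more can be done
None
```

I turned both knobs to their end stops, pulled the latch clear, lifted the arm until its socket was about 10 cm above the ball (worked out from the tool's travel), and handed the job in while still gripping it; no verdict was returned.

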